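# Load the medicine box, shut it and latch it

### The arm

A 6-joint arm with a two-finger parallel gripper is mounted at the origin on the work surface. World frame = base frame: x ahead of the robot, y to its left, z up, the work surface at z = 0. Lengths are in m, angles in rad, forces in N, time in s.
With the tool pointing down it reaches from about 0.35 to 0.975 m from the base axis. Payload 4.9 kg.
Tool frame: the origin (TCP) lies on the centre line of the jaws, within the pads' length; the fingertips stand 19 mm ahead of it and the grasp point (between the pads) is the TCP; z points along the fingers, y is the line along which they close (so a half turn about z gives the same grasp; the last joint's range is limited). The gripper opens to 85 mm and grips with 20 to 120 N. Pads are 22 mm wide; open, the fingers measure 114 mm over their backs; the gripper's body (76 mm by 85 mm) begins 54 mm behind the grasp point. The pads swing forward as they close: fully open they stand 13 mm farther back than shut.
Start: joints at [-1.321, 0.053, 1.613, -0, 1.476, -0.119], TCP at [0.225, -0.583, 0.25] pointing down, gripper open.
Joint ranges: [-3.01, 3.01], [-1.01, 2.22], [0.06, 2.58], [-1.02, 4.17], [0.09, 2.62], [-3.14, 3.14]. Speed limits (rad/s): [2.57, 2.57, 3.14, 3.14, 3.14, 3.14].

### API

Orientations are given as a unit quaternion [w, x, y, z].
In Python, from plant import state, grab_frame, ticket, spotter gives the robot as it stands.
- The arm moves only by the tool apply_moves, never from a script. Its argument "series" is a list of rows, each an object of numbers: "jaw": the closure, from 0 (fully open) to 1 (shut); "dx", "dy", "dz": the shift along the tool's x, y, z in mm; "turn": the turn about the tool's z in rad. A call has 1 to 5 rows; each row is the pose to reach, as a shift and turn from the pose commanded when the call began, along the tool's axes at that moment; what a row does not reach only later rows make up. A row lasts 1/12 s, in which the tool goes at most 41.7 mm and 7.16 degrees, less where a joint would pass 70% of its speed; a pose out of reach is approached as far as the arm can. A call with a gripper value outside its range is refused whole. The fingers move at their own pace and stop on an object; the grip force is fixed at half the most. Time passes only in rows, so rows that repeat a pose let the fingers close. It gives the time, the measured TCP pose, the force, the opening and the grip force at its end, in the units of the state.
- state(): the state, without advancing time (a new reading comes with each control period).
- grab_frame(name): name is "scene" or "top"; returns a dict with "pixels" (384x512x3 uint8, red, green, blue), "mtx" (3x3 intrinsics, pixels), "camera_from_world" (4x4, takes a point from world to camera coordinates). Camera axes: x right, y down, z forward; pixel columns grow to the right and rows downward; lengths in m; the calibration is good to about 2 mm. A picture is of the moment at which its call begins. There is no depth.
- ticket.job_done(): hands the job in; it is judged then, once.
Trained networks look in a picture, given as the dict that the camera call returned (one of the last four; its "shot" number tells which), for a name from the list of things; names that differ only in an ending like _2 or _b are one class to them, and where a whole thing is asked for, a point or a joint stands for the part that bears it (a point fixed in the world has none). Each returns a list of dicts, best first, with "conf" (0 to 1); they miss things now and then, are a little off and sometimes report something else, mostly with a low value. They report only what shows in the picture. A call takes as long as a camera call. They do not tell look-alikes from the thing itself.
- spotter.outline_of(picture, target): "region" (384x512 bool, what is visible of it) and "extent" ([left, top, right, bottom] in pixels, round what is visible of it).
The state is a dict: "time": time; "joint_pos": joint angles; "joint_vel": joint speeds; "joint_efforts": joint torques, N m; "tool_pos": TCP position; "tool_rot": TCP orientation; "contact_force": force on the tool from outside, world axes, zero at the start; "ft_torque": the same for the moment, N m; "gripper_width": opening from 0.0 (shut) to 1.0 (fully open); "grasp_force": force on a finger pad.
Only numpy, scipy, OpenCV 4.12 (cv2) and the standard library are available. Lean on these libraries where they do the work, as an engineer would, in place of code of your own. Each camera call takes 0.05 s, during which the arm holds its last target. There are 200 camera calls.

### The job

Take the tall bottle from the counter, the one like the bottle already in the grey medicine box, and set it down standing in the box's empty compartment, without dropping it or tipping it over. Then shut the hinged lid fully and, once it is down, turn the black latch on the lid clockwise as far as it goes, so that its nose sits under the catch on the box. Leave the other bottles where they are.

Things in the scene. Friction and masses are not known exactly. Their poses are not given: they have to be found in the camera images.
- bottle: the bottle to load: white cylindrical tablet bottle with a blue screw cap, 58 mm across and 100 mm high overall (straight body up to 73 mm, then a shoulder; cap 52 mm across from 78 to 100 mm), standing on the counter; 0.13 to 0.25 kg. Origin at the centre of its underside, z up along it
- box: light grey medicine box, fixed: 170 (its x) by 240 (its y) by 115 mm high, walls 5 mm. Origin under its centre, z up; its +x points roughly to the robot's left. Lid hinge along the +x rim; steel catch on the middle of the -x face, 85 to 116 mm from the origin, up to 145 mm high. A divider at y = 0 makes two compartments of 160 (x) by 112 mm (y): a bottle stands in the +y one, the -y one is empty
- bay (a point): centre of the floor of the empty compartment (5 mm above the counter); axes as the box's
- lid (a joint): lid angle, rad: 0 shut, 1.57 upright, at most 1.9; it starts standing open. The hinge is stiff: the lid stays where it is left and takes about 3 to 6 N at its edge to move; it must be pushed all the way down
- lid_hinge (a point): on the hinge axis, at the middle of the +x rim, 115.5 mm above the counter. Axes turn with the lid: shut, as the box's; the lid (grey plate 180 by 240 by 8 mm) runs from here 180 mm along its -x, its outer (upper) face at z = 8 mm of this frame. The axis is the box's y
- lid_edge (a point): middle of the lid's free edge, on its outer (upper) face
- latch (a joint): latch angle, rad: 0 to 0.25 at the start, turned away from the catch, its nose towards the box's -y and the bar nearly along the lid's free edge; grows clockwise seen from above the shut lid; 1.3 fully latched at its stop, nose square over the lid's edge and under the catch. It stays where it is left (about 0.06 N m to turn)
- latch_grip (a point): on the latch's turning axis (38 mm in from the lid's free edge, middle of its length), at the top of its upright grip. The latch is a black bar 16 mm wide; the grip is 58 mm long (28 mm towards the nose, 30 mm the other way) and stands 2 to 38 mm above the lid's outer face. Own -x points to the nose, z out of the lid
- latch_nose (a point): tip of the latch's low flat nose (8 mm thick), 58 mm from the turning axis, 6 mm above the lid's outer face
- loaded: the bottle already in the box, same as the one to load, standing in the +y compartment; leave alone. Origin under its centre
- squat: bystander on the counter: squat white jar, 68 mm across, 55 mm high. Origin under its centre
- slim: bystander on the counter: slim white bottle, 38 mm across, 85 mm high. Origin under its centre
Not all that is in view belongs to the job. What is shaped like the bottle but yellow is not meant.

How it is judged:
On the way, in this order (a step that is already met when the one before it is completed fails the run):
1. the bottle is set down upright on the floor of the empty compartment while still held (x of bottle in the frame of bay between -0.055 and 0.055 m and y of bottle in the frame of bay between -0.04 and 0.04 m and z of bottle in the frame of bay between -0.005 and 0.008 m and angle between bottle's own z axis and vertical below 0.15 rad and contact force between the fingers and bottle above 0.5 N), for 0.1 s.
2. the lid is fully shut (value of joint lid below 0.05 rad), for 0.2 s.
3. after that, the latch is turned home (value of joint latch above 1.15 rad), for 0.2 s.
At the end, for the whole second after the job is handed in: The bottle stands at rest in the empty compartment (upright within 0.15 rad, underside within 8 mm of the floor), the lid is shut (under 0.05 rad) and the latch is turned past 1.15 rad of 1.3 (x of bottle in the frame of bay between -0.055 and 0.055 m and y of bottle in the frame of bay between -0.04 and 0.04 m and z of bottle in the frame of bay between -0.005 and 0.008 m and angle between bottle's own z axis and vertical below 0.15 rad and linear speed of bottle below 0.02 m/s and value of joint lid below 0.05 rad and value of joint latch above 1.15 rad); the robot touches nothing.
It fails at once if the bottle is tipped over or laid down (more than 40 degrees) (angle between bottle's own z axis and vertical above 0.7 rad).
It fails at once if the squat jar is moved more than 30 mm or knocked over (distance of squat from where it was at the start of the episode above 0.03 m or angle between squat's own z axis and vertical above 0.5 rad).
It fails at once if the slim bottle is moved more than 30 mm or knocked over (distance of slim from where it was at the start of the episode above 0.03 m or angle between slim's own z axis and vertical above 0.5 rad).
It fails at once if the bottle already in the box is moved more than 30 mm or knocked over (distance of loaded from where it was at the start of the episode above 0.03 m or angle between loaded's own z axis and vertical above 0.5 rad).
It also fails if it takes over 72 s, if anything falls off the work surface, if the arm or the gripper's body presses on something with over 40 N, if the wrist force passes 120 N, or if a joint passes its speed limit or range.

## Working session

There is one attempt and no reset: what is moved stays moved. The work goes in short steps, Python scripts to look and compute and a tool call to move; the robot and the scene stay as the last step left them, time stands still between calls to the robot, and variables do not carry over. Pictures are saved under pics/ and viewed, at most 10 in all, crops included, and the job is handed in when it is done.

Besides the shell and the picture viewer there is one more tool, called after "Emit:" by a JSON object that holds its "fn" and its "kwargs". apply_moves: Moves the arm, as the interface text tells. Its arguments: {"type":"object","properties":{"series":{"type":"array","items":{"type":"object","properties":{"jaw":{"type":"number"},"dx":{"type":"number"},"dy":{"type":"number"},"dz":{"type":"number"},"turn":{"type":"number"}}}}},"required":["series"]}

```bash
mkdir -p pics; ls; python3 - <<'E'
from plant import state, grab_frame, spotter
import cv2,numpy as np
s=state();print({k:np.round(v,3) for k,v in s.items()})
for n in("scene","top"):
    f=grab_frame(n);cv2.imwrite(f"pics/{n}0.png",f["pixels"][:,:,::-1])
    print(n,np.round(f["mtx"],1).tolist(),np.round(f["camera_from_world"],3).tolist())
    for t in("bottle","box","lid_edge","latch_grip","loaded","squat","slim"):
        print(t,[(round(float(d["conf"]),2),np.round(d["extent"]).tolist()) for d in spotter.outline_of(f,t)][:4])
E
```

```text
pics
{'time': np.float64(0.0), 'joint_pos': array([-1.321,  0.053,  1.614, -0.   ,  1.476, -0.119]), 'joint_vel': array([-0.   ,  0.002, -0.001, -0.001,  0.001,  0.   ]), 'joint_efforts': array([ 0.0000e+00, -3.9368e+01, -3.7017e+01, -0.0000e+00,  7.0000e-03,
        0.0000e+00]), 'tool_pos': array([ 0.225, -0.582,  0.249]), 'tool_rot': array([-0.001,  0.983,  0.183, -0.   ]), 'contact_force': array([-0.206,  0.351, -0.308]), 'ft_torque': array([-0.005, -0.006, -0.052]), 'grasp_force': np.float64(0.0), 'gripper_width': np.float64(0.996)}
scene [[359.8, 0.0, 252.6], [0.0, 359.8, 194.2], [0.0, 0.0, 1.0]] [[0.813, 0.583, 0.003, -0.381], [0.406, -0.563, -0.719, -0.134], [-0.418, 0.585, -0.695, 1.286], [0.0, 0.0, 0.0, 1.0]]
bottle [(0.89, [157.0, 261.0, 186.0, 301.0]), (0.84, [170.0, 220.0, 194.0, 261.0]), (0.77, [160.0, 306.0, 195.0, 351.0]), (0.25, [210.0, 216.0, 223.0, 244.0])]
box [(0.65, [251.0, 87.0, 354.0, 218.0])]
lid_edge [(0.79, [273.0, 83.0, 357.0, 154.0])]
latch_grip []
loaded [(0.6, [266.0, 158.0, 285.0, 179.0])]
squat [(0.64, [209.0, 217.0, 224.0, 244.0]), (0.61, [230.0, 266.0, 259.0, 300.0])]
slim [(0.56, [210.0, 216.0, 226.0, 244.0])]
top [[371.1, 0.0, 257.6], [0.0, 371.1, 189.7], [0.0, 0.0, 1.0]] [[0.01, -1.0, 0.025, -0.078], [-0.981, -0.014, -0.193, 0.548], [0.194, -0.022, -0.981, 0.956], [0.0, 0.0, 0.0, 1.0]]
bottle [(0.84, [365.0, 171.0, 397.0, 201.0]), (0.76, [339.0, 211.0, 369.0, 232.0]), (0.56, [302.0, 233.0, 328.0, 255.0])]
box [(0.81, [82.0, 137.0, 212.0, 251.0])]
lid_edge [(0.64, [83.0, 134.0, 138.0, 247.0])]
latch_grip [(0.77, [82.0, 166.0, 96.0, 207.0])]
loaded [(0.68, [173.0, 207.0, 195.0, 231.0])]
squat [(0.93, [301.0, 163.0, 321.0, 188.0]), (0.25, [80.0, 132.0, 138.0, 247.0])]
slim [(0.6, [274.0, 219.0, 296.0, 236.0])]
```

```bash
python3 - <<'E'
import cv2,numpy as np
a=cv2.imread("pics/scene0.png")[60:370,130:390];b=cv2.imread("pics/top0.png")[100:290,60:420]
a=cv2.resize(a,None,fx=1.9,fy=1.9);cv2.imwrite("pics/a.png",a)
b=cv2.resize(b,None,fx=2.2,fy=2.2,interpolation=3);cv2.imwrite("pics/b.png",b)
E
```

```text
(no output)
```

View pics/a.png

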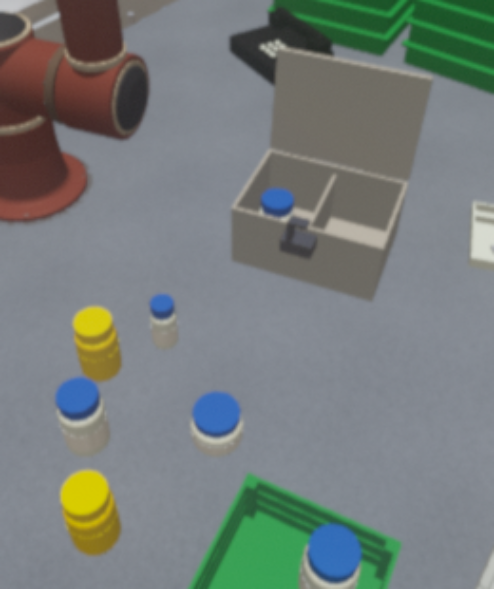

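View pics/b.png

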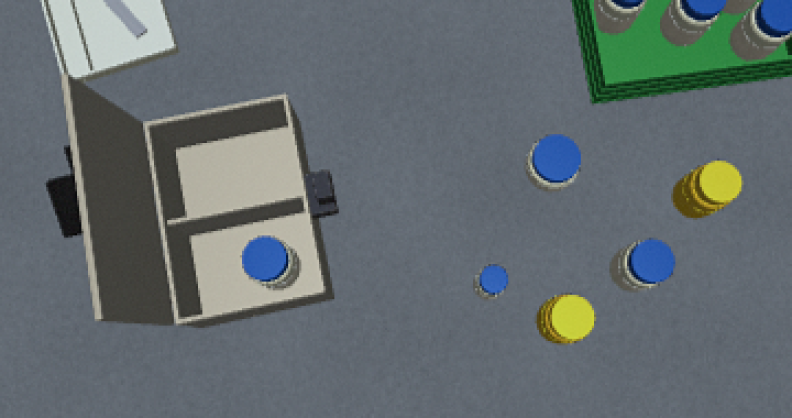

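The tray bottles at scene (305,355) and top (340–410,105) are not on the counter. The other candidates:
- Yellow look-alikes: scene (181,240) and (177,328), top (318,245) and (386,184).
- Squat jar: top (312,174).
- Slim bottle: top (284,227).
- Loaded bottle: top (182,218).

My target is the white and blue bottle at scene (174,279), top (354,220). Next I'll fit poses.

```bash
cat > h.py <<'E'
import numpy as np,cv2
from scipy.optimize import least_squares
def proj(f,P):
    P=np.atleast_2d(P);c=f["camera_from_world"];q=P@c[:3,:3].T+c[:3,3]
    p=q@f["mtx"].T;return p[:,:2]/p[:,2:]
def boxpts(p,L): # box frame->world
    c,s=np.cos(p[2]),np.sin(p[2]);L=np.atleast_2d(np.array(L,float))
    return np.c_[p[0]+c*L[:,0]-s*L[:,1],p[1]+s*L[:,0]+c*L[:,1],L[:,2]]
def lidpts(p,L,th):
    L=np.atleast_2d(np.array(L,float));c,s=np.cos(th),np.sin(th)
    return boxpts(p,np.c_[.085+L[:,0]*c+L[:,2]*s,L[:,1],.1155-L[:,0]*s+L[:,2]*c])
def bluecap(f,reg_ext,hue=(100,130)):
    l,t,r,b=[int(v) for v in reg_ext];h=cv2.cvtColor(f["pixels"],cv2.COLOR_RGB2HSV)
    m=np.zeros(h.shape[:2],bool);m[max(t-4,0):b+4,max(l-4,0):r+4]=True
    return m&(h[...,0]>hue[0])&(h[...,0]<hue[1])&(h[...,1]>140)
def cyl(x,y,r,z0,z1,n=40):
    a=np.linspace(0,2*np.pi,n);return np.vstack([np.c_[x+r*np.cos(a),y+r*np.sin(a),0*a+z] for z in(z0,z1)])
def hullc(f,P):
    h=cv2.convexHull(proj(f,P).astype(np.float32));m=cv2.moments(h);return np.array([m["m10"],m["m01"]])/m["m00"],m["m00"]
def fitcap(obs,r,z0,z1,x0):
    # obs: list of (frame, mask)
    cs=[np.array(np.nonzero(m))[::-1].mean(1) for f,m in obs]
    g=lambda v:np.concatenate([hullc(f,cyl(v[0],v[1],r,z0,z1))[0]-c for (f,m),c in zip(obs,cs)])
    s=least_squares(g,x0);return s.x,s.fun,[(int(m.sum()),hullc(f,cyl(*s.x,r,z0,z1))[1]) for f,m in obs]
E
python3 - <<'E'
from h import *
from plant import grab_frame,state
S=grab_frame("scene");T=grab_frame("top")
b=lambda u,v:(60+u/2.2,100+v/2.2)
a=lambda u,v:(130+u/1.9,60+v/1.9)
C={'fr':(-.085,-.12,.115),'nr':(-.085,.12,.115),'fl':(.085,-.12,.115),'nl':(.085,.12,.115)}
obsT=[('fr',b(288,95)),('fl',b(146,123)),('nl',b(177,323))]
obsS=[('nr',a(235,208)),('fr',a(387,243)),('fl',a(406,182)),('nl',a(270,152)),]
lo=[(T,(-.18,-.12,.004),b(67,76)),(T,(-.18,.12,.004),b(98,320)),(S,(-.18,.12,.004),a(278,50)),(S,(-.18,-.12,.004),a(430,77))]
def g(v):
    r=[proj(T,boxpts(v,C[k]))[0]-o for k,o in obsT]+[proj(S,boxpts(v,C[k]))[0]-o for k,o in obsS]
    r+=[proj(S,boxpts(v,(-.085,.12,0)))[0]-a(233,258),proj(S,boxpts(v,(-.085,-.12,0)))[0]-a(373,297)]
    r+=[proj(f,lidpts(v,L,v[3]))[0]-o for f,L,o in lo]
    return np.concatenate(r)
s=least_squares(g,[.5,.1,1.6,1.57],loss='soft_l1',f_scale=1.)
print("box",np.round(s.x,4));print(np.round(g(s.x).reshape(-1,2),1).tolist())
v=s.x
for n,f in(("S",S),("T",T)):
    im=cv2.resize(f["pixels"][:,:,::-1],None,fx=2,fy=2,interpolation=3)
    def pl(P):cv2.polylines(im,[np.round(proj(f,P)*2+.5).astype(np.int32)],True,(0,0,255),1)
    for z in(0,.115):pl(boxpts(v,[(-.085,-.12,z),(-.085,.12,z),(.085,.12,z),(.085,-.12,z)]))
    for z in(0,.008):pl(lidpts(v,[(-.18,-.12,z),(-.18,.12,z),(0,.12,z),(0,-.12,z)],v[3]))
    l,t,r,bb=((480,120,740,460) if n=="S" else (140,240,440,520))
    cv2.imwrite(f"pics/ov{n}.png",im[t:bb,l:r])
A=cv2.imread("pics/ovS.png");B=cv2.imread("pics/ovT.png");o=np.zeros((340,560,3),np.uint8);o[:340,:260]=A;o[:280,260:]=B;cv2.imwrite("pics/ov.png",o)
for n,es,et,r,z0,z1,x0 in(("bottle",(157,261,186,301),(339,211,369,232),.026,.078,.1,(.45,-.3)),):
    ms=bluecap(S,es);mt=bluecap(T,et);print(n,fitcap([(S,ms),(T,mt)],r,z0,z1,x0))
    for f,m in((S,ms),(T,mt)):print(fitcap([(f,m)],r,z0,z1,x0)[0])
print("loaded",fitcap([(T,bluecap(T,(173,207,195,231)))],.026,.083,.105,(.45,.15)))
for n,et in(("squat",(301,163,321,188)),("slim",(274,219,296,236))):
    m=bluecap(T,et);z=.055 if n=="squat" else .085;print(n,fitcap([(T,m)],.017,z-.02,z,(.5,-.2)))
print(proj(T,[state()["tool_pos"]]))
crop=S["pixels"][225:365,140:270,::-1];cv2.imwrite("pics/crop.png",cv2.resize(crop,None,fx=4,fy=4,interpolation=3))
E
```

```text
box [0.5241 0.1632 1.8023 1.641 ]
[[-0.9, -0.9], [-1.4, -0.3], [-0.5, 0.6], [-2.2, -0.1], [-1.9, 3.0], [1.0, -0.0], [-0.6, -1.7], [-1.1, 1.4], [-0.5, 2.5], [-1.3, -1.6], [1.2, 0.1], [-0.5, -1.6], [1.4, 0.1]]
bottle (array([ 0.46742477, -0.3256257 ]), array([ 0.48170663,  0.88517357, -0.43402322,  0.69518316]), [(343, 459.4835362827871), (325, 361.03305836371146)])
[ 0.46476303 -0.32453036]
[ 0.46925589 -0.3268405 ]
loaded (array([0.46567773, 0.12749855]), array([-1.02595843e-06, -6.28757761e-07]), [(323, 360.6373336771503)])
squat (array([ 0.60431214, -0.2239279 ]), array([-5.05346406e-07, -3.98511190e-07]), [(373, 138.70879489625804)])
slim (array([ 0.44698074, -0.14051351]), array([1.46967153e-06, 9.51980866e-07]), [(131, 145.02713335724548)])
[[505.88283988 328.41126422]]
```

View pics/ov.png

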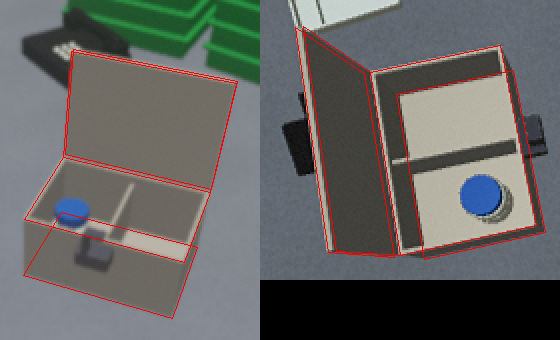

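View pics/crop.png

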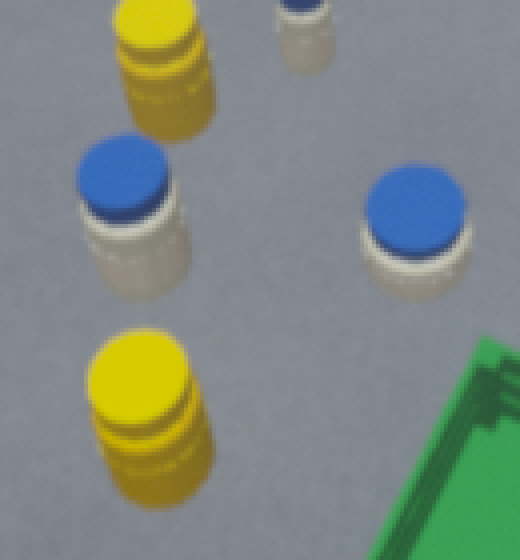

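The crop shows the target at (125,215), the white bottle with a blue cap, standing between two yellow ones at (165,70) and (150,420). The squat jar is at (415,230). The overlay shows the box and lid fit agreeing with the picture.

```bash
cat >> h.py <<'E'
from scipy.spatial.transform import Rotation as R
BOX=np.array([.5241,.1632,1.8023])
def go(P,psi=None):
    """shift (mm) in tool axes and turn to reach P (tool down, tool-x yaw psi)"""
    from plant import state
    s=state();q=s["tool_rot"];M=R.from_quat(np.r_[q[1:],q[0]]).as_matrix()
    d=M.T@(np.array(P)-s["tool_pos"])*1e3;y=np.arctan2(M[1,0],M[0,0])
    print("pos",np.round(s["tool_pos"],4),"yaw",round(y,3),"tilt",round(np.arccos(-M[2,2]),3),"F",np.round(s["contact_force"],1),"w",round(float(s["gripper_width"]),3),"g",round(float(s["grasp_force"]),1),"t",round(float(s["time"]),2),"j",np.round(s["joint_pos"],2))
    print("  shift",np.round(d,1),"turn",None if psi is None else round((y-psi+np.pi/2)%np.pi-np.pi/2,3))
E
python3 - <<'E'
from h import *
from plant import grab_frame
T=grab_frame("top");S=grab_frame("scene")
for es,et in(((170,220,194,261),(302,233,328,255)),((160,306,195,351),(365,171,397,201))):
    m=bluecap(T,et,(20,35));print(fitcap([(T,m)],.027,.04,.1,(.45,-.3))[0])
for P in((.468,-.326,.2),(.468,-.326,.06),):go(P,.24)
print(boxpts(BOX,[(0,-.0585,0),(-.015,-.0585,0)]))
E
```

```text
[ 0.40131196 -0.22572418]
[ 0.56114209 -0.40392376]
pos [ 0.2253 -0.583   0.2503] yaw 0.369 tilt 0.0 F [ 0.6  0.1 -0.2] w 0.999 g 0.0 t 1.0 j [-1.32  0.05  1.61 -0.    1.48 -0.12]
  shift [ 319.  -152.2   50.3] turn 0.129
pos [ 0.2253 -0.583   0.2503] yaw 0.369 tilt 0.0 F [ 0.6  0.1 -0.2] w 0.999 g 0.0 t 1.0 j [-1.32  0.05  1.61 -0.    1.48 -0.12]
  shift [ 319.  -152.2  190.3] turn 0.129
[[0.58103937 0.17662232 0.        ]
 [0.58448099 0.16202248 0.        ]]
```

Emit:
{"fn": "apply_moves", "kwargs": {"series": [{"dx": 40,"dy": -19,"dz": 6,"turn": 0.03,"jaw": 0},{"dx": 75,"dy": -36,"dz": 12,"turn": 0.06,"jaw": 0},{"dx": 112,"dy": -53,"dz": 18,"turn": 0.09,"jaw": 0},{"dx": 149,"dy": -71,"dz": 24,"turn": 0.129,"jaw": 0},{"dx": 186,"dy": -89,"dz": 30,"turn": 0.129,"jaw": 0}]}}

```text
time: 1.42
tool_pos: [0.3676, -0.4315, 0.2202]
tool_rot: [0.0, 0.993, 0.119, 0.0]
contact_force: [0.5, -1.4, -0.1]
gripper_width: 1.001
grasp_force: 0.0
```

```bash
python3 -c "
from h import *
go((.468,-.326,.2),.24)"
```

```text
pos [ 0.3676 -0.4315  0.2202] yaw 0.238 tilt 0.001 F [ 0.5 -1.4 -0.1] w 1.001 g 0.0 t 1.42 j [-1.   -0.07  1.78  0.    1.43  0.34]
  shift [122.4 -78.9  20.2] turn -0.002
```

Emit:
{"fn": "apply_moves", "kwargs": {"series": [{"dx": 31,"dy": -20,"dz": 5,"jaw": 0},{"dx": 61,"dy": -40,"dz": 10,"jaw": 0},{"dx": 92,"dy": -60,"dz": 15,"jaw": 0},{"dx": 122,"dy": -79,"dz": 20,"jaw": 0},{"dx": 122,"dy": -79,"dz": 20,"jaw": 0}]}}

```text
invalid input at $.series[0]: expected keys jaw, dx, dy, dz, turn
```

```bash
python3 - <<'E'
from h import *
from plant import grab_frame,spotter
go((.468,-.326,.06),.24)
T=grab_frame("top");S=grab_frame("scene")
im=cv2.resize(np.hstack([S["pixels"][180:330,110:260],T["pixels"][130:280,280:430]])[:,:,::-1],None,fx=2.6,fy=2.6,interpolation=3);cv2.imwrite("pics/g.png",im)
E
```

```text
pos [ 0.3676 -0.4315  0.2202] yaw 0.238 tilt 0.001 F [ 0.5 -1.4 -0.1] w 1.001 g 0.0 t 1.42 j [-1.   -0.07  1.78  0.    1.43  0.34]
  shift [122.4 -79.  160.2] turn -0.002
```

View pics/g.png

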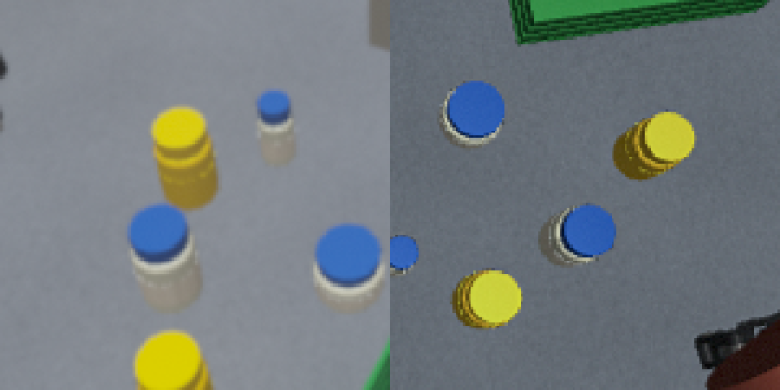

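The move was refused because every key is required. The picture shows the bottle still untouched (left half at (160,255)) and the gripper at lower right.

Emit:
{"fn": "apply_moves", "kwargs": {"series": [{"dx": 31,"dy": -20,"dz": 5,"turn": 0,"jaw": 0},{"dx": 61,"dy": -40,"dz": 10,"turn": 0,"jaw": 0},{"dx": 92,"dy": -60,"dz": 15,"turn": 0,"jaw": 0},{"dx": 122,"dy": -79,"dz": 20,"turn": 0,"jaw": 0},{"dx": 122,"dy": -79,"dz": 20,"turn": 0,"jaw": 0}]}}

```text
time: 1.93
tool_pos: [0.4688, -0.3235, 0.1993]
tool_rot: [-0.001, 0.993, 0.122, 0.0]
contact_force: [-0.7, 0.0, 0.1]
gripper_width: 1.002
grasp_force: 0.0
```

```bash
python3 - <<'E'
from h import *
go((.468,-.326,.06),.24)
E
```

```text
pos [ 0.4688 -0.3235  0.1993] yaw 0.245 tilt 0.003 F [-0.7  0.   0.1] w 1.002 g 0.0 t 1.93 j [-0.74 -0.04  1.79  0.    1.39  0.59]
  shift [ -1.5   2.6 139.3] turn 0.005
```

Emit:
{"fn": "apply_moves", "kwargs": {"series": [{"dx": -1.5,"dy": 2.5,"dz": 35,"turn": 0,"jaw": 0},{"dx": -1.5,"dy": 2.5,"dz": 70,"turn": 0,"jaw": 0},{"dx": -1.5,"dy": 2.5,"dz": 100,"turn": 0,"jaw": 0},{"dx": -1.5,"dy": 2.5,"dz": 125,"turn": 0,"jaw": 0},{"dx": -1.5,"dy": 2.5,"dz": 139,"turn": 0,"jaw": 0}]}}

```text
time: 2.35
tool_pos: [0.4633, -0.3296, 0.0577]
tool_rot: [-0.002, 0.993, 0.119, -0.002]
contact_force: [-0.4, 0.4, -0.5]
gripper_width: 0.999
grasp_force: 0.0
```

Emit:
{"fn": "apply_moves", "kwargs": {"series": [{"dx": 0,"dy": 0,"dz": 0,"turn": 0,"jaw": 0.2},{"dx": 0,"dy": 0,"dz": 0,"turn": 0,"jaw": 0.3},{"dx": 0,"dy": 0,"dz": 0,"turn": 0,"jaw": 0.5},{"dx": 0,"dy": 0,"dz": 0,"turn": 0,"jaw": 0.7},{"dx": 0,"dy": 0,"dz": 0,"turn": 0,"jaw": 0.7}]}}

```text
time: 2.77
tool_pos: [0.4662, -0.331, 0.0629]
tool_rot: [0.001, 0.993, 0.12, 0.001]
contact_force: [0.7, -0.4, -1.5]
gripper_width: 0.657
grasp_force: 63.8
```

```bash
python3 - <<'E'
from h import *
go((.468,-.326,.06),.24)
E
```

```text
pos [ 0.4662 -0.331   0.0629] yaw 0.24 tilt 0.003 F [ 0.7 -0.4 -1.5] w 0.657 g 63.8 t 2.77 j [-0.75  0.12  1.88 -0.    1.14  0.58]
  shift [ 2.9 -4.4  2.9] turn -0.0
```

Emit:
{"fn": "apply_moves", "kwargs": {"series": [{"dx": 0,"dy": 0,"dz": -25,"turn": 0,"jaw": 0.7},{"dx": 0,"dy": 0,"dz": -60,"turn": 0,"jaw": 0.7},{"dx": 0,"dy": 0,"dz": -100,"turn": 0,"jaw": 0.7},{"dx": 0,"dy": 0,"dz": -140,"turn": 0,"jaw": 0.7},{"dx": 0,"dy": 0,"dz": -180,"turn": 0,"jaw": 0.7}]}}

```text
time: 3.18
tool_pos: [0.4653, -0.3298, 0.2438]
tool_rot: [0.0, 0.993, 0.12, 0.0]
contact_force: [2.1, -0.9, -3.0]
gripper_width: 0.655
grasp_force: 64.5
```

Emit:
{"fn": "apply_moves", "kwargs": {"series": [{"dx": 10,"dy": -20,"dz": -5,"turn": 0,"jaw": 0.7},{"dx": 24,"dy": -48,"dz": -10,"turn": 0,"jaw": 0.7},{"dx": 40,"dy": -80,"dz": -10,"turn": 0,"jaw": 0.7},{"dx": 56,"dy": -112,"dz": -10,"turn": 0,"jaw": 0.7},{"dx": 72,"dy": -144,"dz": -10,"turn": 0,"jaw": 0.7}]}}

```text
time: 3.6
tool_pos: [0.5014, -0.1718, 0.2524]
tool_rot: [0.001, 0.993, 0.119, 0.001]
contact_force: [0.1, 0.2, -1.8]
gripper_width: 0.656
grasp_force: 64.6
```

```bash
python3 - <<'E'
from h import *
go((.584,.162,.25),.2315)
E
```

```text
pos [ 0.5014 -0.1718  0.2524] yaw 0.239 tilt 0.002 F [ 0.1  0.2 -1.8] w 0.656 g 64.6 t 3.6 j [-0.47 -0.18  1.83 -0.    1.49  0.86]
  shift [ 159.2 -304.7    2.2] turn 0.008
```

Emit:
{"fn": "apply_moves", "kwargs": {"series": [{"dx": 16,"dy": -31,"dz": 0,"turn": 0,"jaw": 0.7},{"dx": 33,"dy": -63,"dz": 0,"turn": 0,"jaw": 0.7},{"dx": 50,"dy": -95,"dz": 0,"turn": 0,"jaw": 0.7},{"dx": 67,"dy": -127,"dz": 0,"turn": 0,"jaw": 0.7},{"dx": 84,"dy": -159,"dz": 0,"turn": 0,"jaw": 0.7}]}}

```text
time: 4.02
tool_pos: [0.5453, 0.0031, 0.2522]
tool_rot: [0.0, 0.993, 0.12, 0.001]
contact_force: [-0.0, -0.6, -1.8]
gripper_width: 0.657
grasp_force: 64.6
```

Emit:
{"fn": "apply_moves", "kwargs": {"series": [{"dx": 16,"dy": -31,"dz": 0,"turn": 0,"jaw": 0.7},{"dx": 33,"dy": -63,"dz": 0,"turn": 0,"jaw": 0.7},{"dx": 50,"dy": -95,"dz": 0,"turn": 0,"jaw": 0.7},{"dx": 66,"dy": -125,"dz": 0,"turn": 0,"jaw": 0.7},{"dx": 75,"dy": -145,"dz": 0,"turn": 0,"jaw": 0.7}]}}

```text
time: 4.43
tool_pos: [0.5839, 0.163, 0.2521]
tool_rot: [-0.0, 0.993, 0.121, 0.001]
contact_force: [0.1, -0.9, -1.9]
gripper_width: 0.656
grasp_force: 64.5
```

Emit:
{"fn": "apply_moves", "kwargs": {"series": [{"dx": 0,"dy": 0,"dz": 0,"turn": 0.008,"jaw": 0.7},{"dx": 0,"dy": 0,"dz": 0,"turn": 0.008,"jaw": 0.7}]}}

```text
time: 4.6
tool_pos: [0.5835, 0.161, 0.2517]
tool_rot: [0.0, 0.993, 0.117, 0.0]
contact_force: [-0.5, -0.0, -1.9]
gripper_width: 0.657
grasp_force: 64.6
```

```bash
python3 - <<'E'
from h import *
from plant import grab_frame
go((.584,.162,.25),.2315);go((.584,.162,.068),.2315)
T=grab_frame("top");S=grab_frame("scene")
im=cv2.resize(np.hstack([S["pixels"][40:240,230:390],T["pixels"][80:280,70:230]])[:,:,::-1],None,fx=2.4,fy=2.4,interpolation=3);cv2.imwrite("pics/p.png",im)
from plant import spotter
print([(d["conf"],d["extent"]) for d in spotter.outline_of(T,"bottle")][:3])
E
```

```text
pos [0.5835 0.161  0.2517] yaw 0.234 tilt 0.001 F [-0.5 -0.  -1.9] w 0.657 g 64.6 t 4.6 j [ 0.15  0.01  1.66 -0.    1.48  1.48]
  shift [ 0.7 -0.9  1.7] turn 0.002
pos [0.5835 0.161  0.2517] yaw 0.234 tilt 0.001 F [-0.5 -0.  -1.9] w 0.657 g 64.6 t 4.6 j [ 0.15  0.01  1.66 -0.    1.48  1.48]
  shift [  0.6  -1.  183.7] turn 0.002
[(0.9, [366.7, 171.7, 395.6, 200.0]), (0.69, [303.2, 235.0, 327.3, 255.1]), (0.66, [158.4, 155.8, 174.2, 172.0])]
```

View pics/p.png

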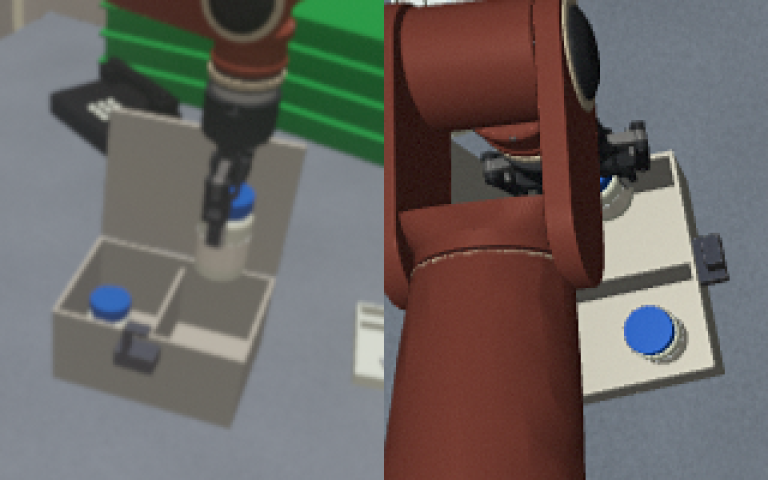

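The bottle hangs upright over the empty compartment. Before going down I'll check how high the wide wrist parts sit relative to the lid.

```bash
python3 - <<'E'
from h import *
from plant import grab_frame
S=grab_frame("scene");T=grab_frame("top")
for z in(.25,.304,.35,.4,.45,.5,.55):
    a=proj(S,(.5835,.161,z))[0];b=proj(T,(.5835,.161,z))[0]
    # lateral 75mm to box +x
    c=proj(T,(.5835-.0173,.161+.073,z))[0]
    print(z,np.round((a-[230,40])*2.4),np.round((b-[70,80])*2.4),np.round((c-[70,80])*2.4))
print([np.round((proj(S,lidpts(BOX,(-.18,y,0),1.641))[0]-[230,40])*2.4) for y in(-.12,.12)])
E
```

```text
0.25 [222. 220.] [204. 182.] [122. 198.]
0.304 [229. 178.] [188. 164.] [101. 182.]
0.35 [236. 139.] [174. 147.] [ 81. 166.]
0.4 [243.  93.] [155. 125.] [ 55. 145.]
0.45 [251.  44.] [134. 101.] [ 26. 122.]
0.5 [260. -10.] [108.  72.] [-9. 95.]
0.55 [270. -68.] [79. 38.] [-50.  63.]
[array([306., 147.]), array([109., 108.])]
```

```bash
python3 - <<'E'
from h import *
from plant import grab_frame
T=grab_frame("top");S=grab_frame("scene")
h=cv2.cvtColor(T["pixels"],cv2.COLOR_RGB2HSV);m=((h[...,0]<12)|(h[...,0]>172))&(h[...,1]>90)
for r in range(60,260,10):
    x=np.nonzero(m[r])[0];print(r,(x.min(),x.max()) if len(x) else None,end=' ')
im=np.vstack([T["pixels"][50:250,20:320]])[:,:,::-1].copy()
cv2.imwrite("pics/w.png",cv2.resize(np.vstack([im,S["pixels"][0:150,180:480,::-1]]),None,fx=1.7,fy=1.7,interpolation=3))
E
```

```text
60 None 70 None 80 (np.int64(111), np.int64(145)) 90 (np.int64(65), np.int64(145)) 100 (np.int64(65), np.int64(146)) 110 (np.int64(65), np.int64(148)) 120 (np.int64(64), np.int64(151)) 130 (np.int64(65), np.int64(159)) 140 (np.int64(65), np.int64(159)) 150 (np.int64(65), np.int64(160)) 160 (np.int64(65), np.int64(160)) 170 (np.int64(65), np.int64(161)) 180 (np.int64(65), np.int64(161)) 190 (np.int64(67), np.int64(162)) 200 (np.int64(71), np.int64(151)) 210 (np.int64(80), np.int64(150)) 220 (np.int64(78), np.int64(151)) 230 (np.int64(77), np.int64(152)) 240 (np.int64(75), np.int64(152)) 250 (np.int64(74), np.int64(153))
```

View pics/w.png

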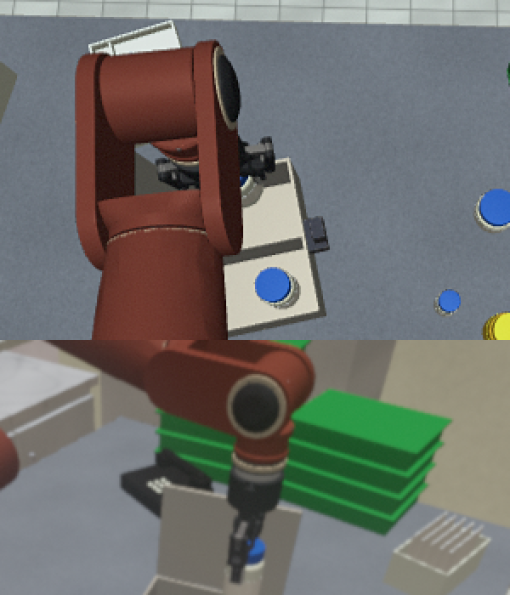

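Fork half-width is about 75 mm and the lid is about 110 mm from the tool axis, so there is clearance to go down.

Emit:
{"fn": "apply_moves", "kwargs": {"series": [{"dx": 0,"dy": 0,"dz": 30,"turn": 0,"jaw": 0.7},{"dx": 0,"dy": 0,"dz": 60,"turn": 0,"jaw": 0.7},{"dx": 0,"dy": 0,"dz": 90,"turn": 0,"jaw": 0.7},{"dx": 0,"dy": 0,"dz": 115,"turn": 0,"jaw": 0.7},{"dx": 0,"dy": 0,"dz": 135,"turn": 0,"jaw": 0.7}]}}

```text
time: 5.37
tool_pos: [0.5824, 0.1592, 0.1137]
tool_rot: [0.0, 0.993, 0.115, -0.001]
contact_force: [-0.6, -0.0, -2.1]
gripper_width: 0.658
grasp_force: 64.6
```

Emit:
{"fn": "apply_moves", "kwargs": {"series": [{"dx": 0,"dy": 0,"dz": 15,"turn": 0,"jaw": 0.7},{"dx": 0,"dy": 0,"dz": 30,"turn": 0,"jaw": 0.7},{"dx": 0,"dy": 0,"dz": 40,"turn": 0,"jaw": 0.7},{"dx": 0,"dy": 0,"dz": 40,"turn": 0,"jaw": 0.7}]}}

```text
time: 5.7
tool_pos: [0.5818, 0.1603, 0.0738]
tool_rot: [-0.001, 0.993, 0.115, -0.002]
contact_force: [-1.8, 2.8, -3.4]
gripper_width: 0.659
grasp_force: 67.2
```

```bash
python3 - <<'E'
from h import *
go((.584,.162,.066),.2315)
E
```

```text
pos [0.5818 0.1603 0.0738] yaw 0.231 tilt 0.005 F [-1.8  2.8 -3.4] w 0.659 g 67.2 t 5.7 j [0.14 0.17 1.79 0.   1.18 1.48]
  shift [ 2.5 -1.2  7.8] turn -0.001
```

Emit:
{"fn": "apply_moves", "kwargs": {"series": [{"dx": 1,"dy": 0,"dz": 3,"turn": 0,"jaw": 0.7},{"dx": 1,"dy": 0,"dz": 5,"turn": 0,"jaw": 0.7},{"dx": 1,"dy": 0,"dz": 7,"turn": 0,"jaw": 0.7},{"dx": 1,"dy": 0,"dz": 7,"turn": 0,"jaw": 0.7}]}}

```text
time: 6.03
tool_pos: [0.5857, 0.1616, 0.0707]
tool_rot: [-0.001, 0.993, 0.116, 0.002]
contact_force: [0.2, 7.4, -2.6]
gripper_width: 0.662
grasp_force: 67.3
```

Emit:
{"fn": "apply_moves", "kwargs": {"series": [{"dx": 0,"dy": 0,"dz": 0,"turn": 0,"jaw": 0.7}]}}

```text
time: 6.12
tool_pos: [0.5856, 0.1616, 0.0706]
tool_rot: [-0.001, 0.993, 0.116, 0.002]
contact_force: [1.5, 7.2, -2.2]
gripper_width: 0.655
grasp_force: 67.3
```

There's a sideways force of about 7 N: the wide finger linkage is touching the −x wall. I'll lift, shift towards the compartment centre, and lower again.

Emit:
{"fn": "apply_moves", "kwargs": {"series": [{"dx": -1,"dy": -1,"dz": -8,"turn": 0,"jaw": 0.7},{"dx": -2,"dy": -8,"dz": -14,"turn": 0,"jaw": 0.7},{"dx": -2,"dy": -16,"dz": -14,"turn": 0,"jaw": 0.7},{"dx": -2,"dy": -16,"dz": -14,"turn": 0,"jaw": 0.7},{"dx": -2,"dy": -16,"dz": -14,"turn": 0,"jaw": 0.7}]}}

```text
time: 6.53
tool_pos: [0.579, 0.1758, 0.0838]
tool_rot: [0.0, 0.993, 0.116, 0.0]
contact_force: [0.5, -0.8, -0.7]
gripper_width: 0.658
grasp_force: 67.1
```

```bash
python3 - <<'E'
from h import *
go((.581,.1766,.066),.2315)
from plant import grab_frame
S=grab_frame("scene")
cv2.imwrite("pics/d.png",cv2.resize(S["pixels"][40:240,230:390,::-1],None,fx=3,fy=3,interpolation=3))
E
```

```text
pos [0.579  0.1758 0.0838] yaw 0.233 tilt 0.001 F [ 0.5 -0.8 -0.7] w 0.658 g 67.1 t 6.53 j [ 0.17  0.16  1.79 -0.    1.19  1.51]
  shift [ 2.1 -0.3 17.8] turn 0.001
```

View pics/d.png

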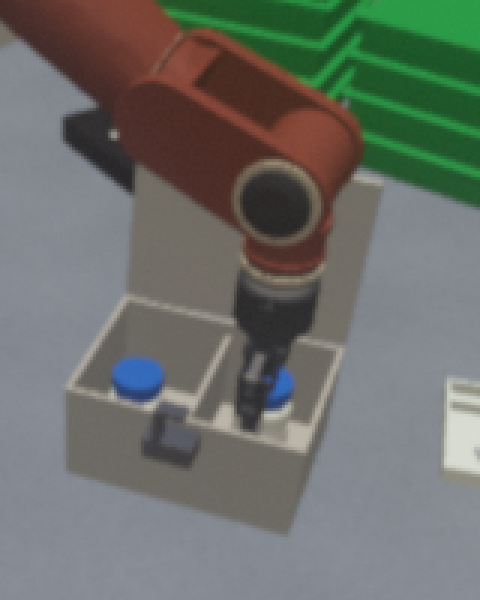

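The gripper is free of the walls and the bottle is inside, over the floor (crop (275,400)). Lowering slowly.

Emit:
{"fn": "apply_moves", "kwargs": {"series": [{"dx": 2,"dy": 0,"dz": 5,"turn": 0,"jaw": 0.7},{"dx": 2,"dy": 0,"dz": 10,"turn": 0,"jaw": 0.7},{"dx": 2,"dy": 0,"dz": 13,"turn": 0,"jaw": 0.7},{"dx": 2,"dy": 0,"dz": 13,"turn": 0,"jaw": 0.7}]}}

```text
time: 6.92
tool_pos: [0.5798, 0.1755, 0.0685]
tool_rot: [0.0, 0.993, 0.116, -0.002]
contact_force: [0.4, -0.0, -1.4]
gripper_width: 0.658
grasp_force: 67.1
```

Emit:
{"fn": "apply_moves", "kwargs": {"series": [{"dx": 0,"dy": 0,"dz": 3,"turn": 0,"jaw": 0.7},{"dx": 0,"dy": 0,"dz": 3,"turn": 0,"jaw": 0.7}]}}

```text
time: 7.08
tool_pos: [0.5813, 0.1758, 0.0677]
tool_rot: [0.0, 0.993, 0.116, 0.0]
contact_force: [-0.6, 0.3, -1.8]
gripper_width: 0.658
grasp_force: 67.1
```

Emit:
{"fn": "apply_moves", "kwargs": {"series": [{"dx": 0,"dy": 0,"dz": 2,"turn": 0,"jaw": 0.7},{"dx": 0,"dy": 0,"dz": 3,"turn": 0,"jaw": 0.7},{"dx": 0,"dy": 0,"dz": 3,"turn": 0,"jaw": 0.7}]}}

```text
time: 7.33
tool_pos: [0.5819, 0.176, 0.0677]
tool_rot: [0.0, 0.993, 0.116, 0.0]
contact_force: [-7.2, -1.5, 14.2]
gripper_width: 0.652
grasp_force: 68.6
```

```bash
python3 - <<'E'
from h import *
go((.581,.1766,.066),.2315)
E
```

```text
pos [0.5819 0.176  0.0677] yaw 0.232 tilt 0.001 F [-7.2 -1.5 14.2] w 0.652 g 68.6 t 7.33 j [ 0.17  0.19  1.79 -0.    1.16  1.51]
  shift [-0.7 -0.8  1.7] turn 0.0
```

Floor contact: +14 N while gripping. Hold, then open a little.

Emit:
{"fn": "apply_moves", "kwargs": {"series": [{"dx": 0,"dy": 0,"dz": -1,"turn": 0,"jaw": 0.7},{"dx": 0,"dy": 0,"dz": -1,"turn": 0,"jaw": 0.7},{"dx": 0,"dy": 0,"dz": -1,"turn": 0,"jaw": 0.3},{"dx": 0,"dy": 0,"dz": -1,"turn": 0,"jaw": 0.2},{"dx": 0,"dy": 0,"dz": -1,"turn": 0,"jaw": 0.15}]}}

```text
time: 7.75
tool_pos: [0.581, 0.1758, 0.0653]
tool_rot: [-0.0, 0.993, 0.116, 0.0]
contact_force: [0.4, 0.2, 0.4]
gripper_width: 0.852
grasp_force: 0.0
```

Emit:
{"fn": "apply_moves", "kwargs": {"series": [{"dx": 0,"dy": 0,"dz": 0,"turn": 0,"jaw": 0.15},{"dx": 0,"dy": 0,"dz": 0,"turn": 0,"jaw": 0.15}]}}

```text
time: 7.92
tool_pos: [0.5807, 0.1758, 0.065]
tool_rot: [0.0, 0.993, 0.116, -0.0]
contact_force: [0.0, -0.3, 0.3]
gripper_width: 0.848
grasp_force: 0.0
```

Emit:
{"fn": "apply_moves", "kwargs": {"series": [{"dx": 0,"dy": 0,"dz": -20,"turn": 0,"jaw": 0.15},{"dx": 0,"dy": 0,"dz": -55,"turn": 0,"jaw": 0.15},{"dx": 0,"dy": 0,"dz": -90,"turn": 0,"jaw": 0.15},{"dx": 0,"dy": 0,"dz": -130,"turn": 0,"jaw": 0.15},{"dx": 0,"dy": 0,"dz": -170,"turn": 0,"jaw": 0.5}]}}

```text
time: 8.33
tool_pos: [0.5802, 0.1758, 0.2363]
tool_rot: [0.0, 0.993, 0.116, -0.001]
contact_force: [0.9, 0.8, -0.4]
gripper_width: 0.73
grasp_force: 0.0
```

Emit:
{"fn": "apply_moves", "kwargs": {"series": [{"dx": 0,"dy": 0,"dz": -40,"turn": 0,"jaw": 1},{"dx": 0,"dy": 0,"dz": -80,"turn": 0,"jaw": 1},{"dx": 0,"dy": 0,"dz": -120,"turn": 0,"jaw": 1},{"dx": 0,"dy": 0,"dz": -120,"turn": 0,"jaw": 1}]}}

```text
time: 8.67
tool_pos: [0.5836, 0.1763, 0.3668]
tool_rot: [-0.0, 0.993, 0.116, 0.008]
contact_force: [0.9, -0.1, 1.5]
gripper_width: 0.136
grasp_force: 0.0
```

```bash
python3 - <<'E'
from h import *
from plant import grab_frame
S=grab_frame("scene")
p=BOX
m=bluecap(S,(320,150,342,178));print(m.sum());print(fitcap([(S,m)],.026,.083,.105,(.58,.17)))
print(boxpts(p,(0,-.0585,0)))
for L in((.16,.07,.355),(.16,.07,.265),(.125,.07,.265)):
    go(boxpts(p,L)[0],.2315)
E
```

```text
133
(array([0.58886488, 0.18313739]), array([-2.33736444e-07, -3.87002075e-07]), [(133, 251.4221374997869)])
[[0.58103937 0.17662232 0.        ]]
pos [0.5828 0.1762 0.3625] yaw 0.232 tilt 0.012 F [-0.1 -0.5 -0. ] w 0.053 g 0.0 t 8.72 j [ 0.17 -0.03  1.52  0.    1.65  1.51]
  shift [-130.1 -160.9    5.9] turn 0.0
pos [0.5828 0.1762 0.3625] yaw 0.232 tilt 0.012 F [-0.1 -0.5 -0. ] w 0.053 g 0.0 t 8.72 j [ 0.17 -0.03  1.52  0.    1.65  1.51]
  shift [-131.2 -160.9   95.9] turn 0.0
pos [0.5828 0.1762 0.3625] yaw 0.232 tilt 0.012 F [-0.1 -0.5 -0. ] w 0.053 g 0.0 t 8.72 j [ 0.17 -0.03  1.52  0.    1.65  1.51]
  shift [-131.2 -125.9   95.9] turn 0.0
```

Emit:
{"fn": "apply_moves", "kwargs": {"series": [{"dx": -20,"dy": -28,"dz": 0,"turn": 0,"jaw": 1},{"dx": -45,"dy": -58,"dz": 0,"turn": 0,"jaw": 1},{"dx": -70,"dy": -88,"dz": 0,"turn": 0,"jaw": 1},{"dx": -95,"dy": -120,"dz": 0,"turn": 0,"jaw": 1},{"dx": -120,"dy": -150,"dz": 0,"turn": 0,"jaw": 1}]}}

```text
time: 9.13
tool_pos: [0.4277, 0.2949, 0.3533]
tool_rot: [0.0, 0.993, 0.115, -0.001]
contact_force: [-0.3, 0.9, 0.9]
gripper_width: -0.001
grasp_force: 0.0
```

Emit:
{"fn": "apply_moves", "kwargs": {"series": [{"dx": -10,"dy": -15,"dz": 0,"turn": 0,"jaw": 1},{"dx": -10,"dy": -15,"dz": 0,"turn": 0,"jaw": 1},{"dx": -10,"dy": -15,"dz": 30,"turn": 0,"jaw": 1},{"dx": -10,"dy": -15,"dz": 65,"turn": 0,"jaw": 1},{"dx": -10,"dy": -15,"dz": 90,"turn": 0,"jaw": 1}]}}

```text
time: 9.55
tool_pos: [0.416, 0.3057, 0.2617]
tool_rot: [0.001, 0.993, 0.116, -0.001]
contact_force: [0.6, 0.5, -0.8]
gripper_width: -0.001
grasp_force: 0.0
```

```bash
python3 - <<'E'
from h import *
from plant import grab_frame
th=1.641
# tip-corner path: TCP at radius rr along lid, finger half-width .015; contact point of tip
for L in((.165,.07,.27),(.12,.07,.27)):go(boxpts(BOX,L)[0],.2315)
T=grab_frame("top");S=grab_frame("scene")
cv2.imwrite("pics/l.png",cv2.resize(np.hstack([T["pixels"][90:290,40:240],S["pixels"][30:230,200:400]])[:,:,::-1],None,fx=2,fy=2,interpolation=3))
E
```

```text
pos [0.416  0.3057 0.2617] yaw 0.232 tilt 0.003 F [ 0.6  0.5 -0.8] w -0.001 g 0.0 t 9.55 j [ 0.49 -0.22  1.85 -0.    1.51  1.83]
  shift [ 2.5 -1.5 -8.3] turn 0.0
pos [0.416  0.3057 0.2617] yaw 0.232 tilt 0.003 F [ 0.6  0.5 -0.8] w -0.001 g 0.0 t 9.55 j [ 0.49 -0.22  1.85 -0.    1.51  1.83]
  shift [ 2.5 43.5 -8.3] turn 0.0
```

View pics/l.png

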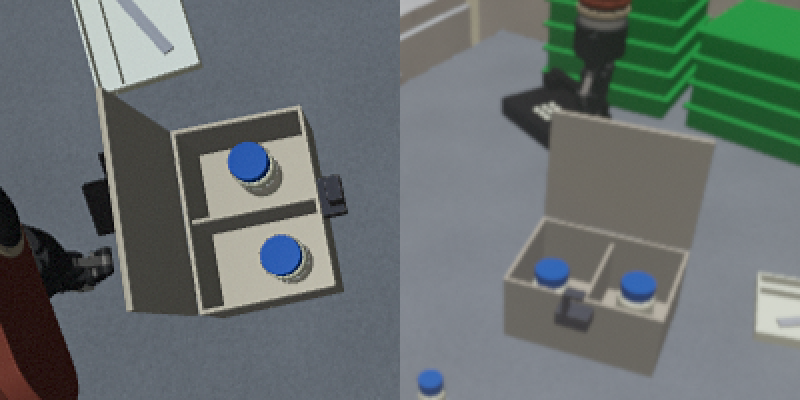

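```bash
python3 - <<'E'
from h import *
from plant import state
p=state()["tool_pos"];b=boxpts([0,0,-BOX[2]],[p-np.r_[BOX[:2],0]])[0];print("box coords",b)
r=.15
for th in np.arange(1.5,-.06,-.1):
    x=.085-r*np.cos(th)+.008*np.sin(th)+.015;z=.1155+r*np.sin(th)+.008*np.cos(th)+.019
    print(round(th,2),"dy",round((b[0]-x)*1e3),"dz",round((b[2]-z)*1e3))
E
```

```text
box coords [0.16278582 0.07466643 0.25809755]
1.5 dy 65 dz -27
1.4 dy 80 dz -26
1.3 dy 95 dz -23
1.2 dy 110 dz -19
1.1 dy 124 dz -14
1.0 dy 137 dz -7
0.9 dy 150 dz 1
0.8 dy 162 dz 10
0.7 dy 172 dz 21
0.6 dy 182 dz 32
0.5 dy 191 dz 45
0.4 dy 198 dz 58
0.3 dy 204 dz 72
0.2 dy 208 dz 86
0.1 dy 211 dz 101
-0.0 dy 213 dz 116
```

Emit:
{"fn": "apply_moves", "kwargs": {"series": [{"dx": 0,"dy": 15,"dz": -12,"turn": 0,"jaw": 1},{"dx": 0,"dy": 33,"dz": -24,"turn": 0,"jaw": 1},{"dx": 0,"dy": 50,"dz": -24,"turn": 0,"jaw": 1},{"dx": 0,"dy": 65,"dz": -24,"turn": 0,"jaw": 1},{"dx": 0,"dy": 80,"dz": -23,"turn": 0,"jaw": 1}]}}

```text
time: 10.07
tool_pos: [0.4363, 0.2285, 0.2915]
tool_rot: [-0.001, 0.993, 0.115, 0.002]
contact_force: [-0.3, 2.0, 2.4]
gripper_width: 0.001
grasp_force: 1.4
```

Emit:
{"fn": "apply_moves", "kwargs": {"series": [{"dx": 0,"dy": 15,"dz": 3,"turn": 0,"jaw": 1},{"dx": 0,"dy": 30,"dz": 7,"turn": 0,"jaw": 1},{"dx": 0,"dy": 44,"dz": 12,"turn": 0,"jaw": 1},{"dx": 0,"dy": 57,"dz": 19,"turn": 0,"jaw": 1},{"dx": 0,"dy": 70,"dz": 27,"turn": 0,"jaw": 1}]}}

```text
time: 10.48
tool_pos: [0.4526, 0.1598, 0.2642]
tool_rot: [-0.0, 0.993, 0.115, 0.002]
contact_force: [-0.5, 0.5, 2.9]
gripper_width: -0.001
grasp_force: 1.1
```

```bash
python3 - <<'E'
from h import *
from plant import state,grab_frame
go((0,0,0))
p=state()["tool_pos"];print(boxpts([0,0,-BOX[2]],[p-np.r_[BOX[:2],0]])[0])
T=grab_frame("top");S=grab_frame("scene")
cv2.imwrite("pics/m.png",cv2.resize(np.hstack([T["pixels"][90:290,40:240],S["pixels"][30:230,200:400]])[:,:,::-1],None,fx=2,fy=2,interpolation=3))
E
```

```text
pos [0.4526 0.1598 0.2642] yaw 0.231 tilt 0.005 F [-0.5  0.5  2.9] w -0.001 g 1.1 t 10.48 j [ 0.18 -0.32  1.93  0.    1.53  1.52]
  shift [-478.4   51.9  261.9] turn None
[0.01311549 0.07036958 0.2642412 ]
```

View pics/m.png

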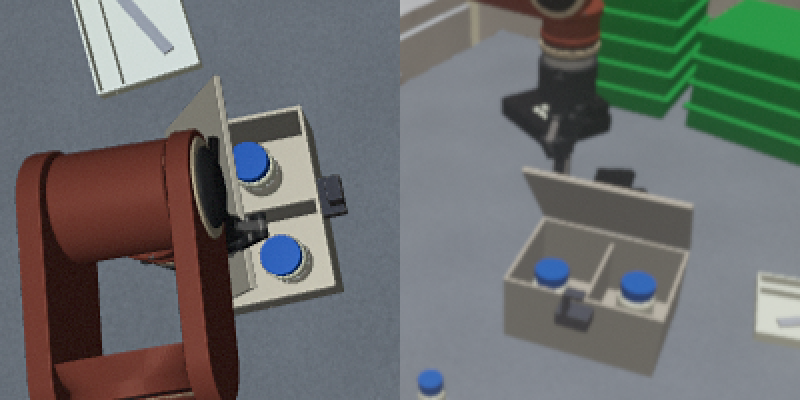

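The lid is at roughly 50° and moving with the fingertip, and both bottles stand (crop (555,275) and (637,285)). Continuing along the arc.

Emit:
{"fn": "apply_moves", "kwargs": {"series": [{"dx": 0,"dy": 12,"dz": 9,"turn": 0,"jaw": 1},{"dx": 0,"dy": 22,"dz": 20,"turn": 0,"jaw": 1},{"dx": 0,"dy": 32,"dz": 31,"turn": 0,"jaw": 1},{"dx": 0,"dy": 41,"dz": 44,"turn": 0,"jaw": 1},{"dx": 0,"dy": 48,"dz": 57,"turn": 0,"jaw": 1}]}}

```text
time: 11.0
tool_pos: [0.4624, 0.113, 0.2035]
tool_rot: [0.0, 0.993, 0.115, 0.0]
contact_force: [0.4, -0.1, 1.6]
gripper_width: -0.003
grasp_force: 0.8
```

Emit:
{"fn": "apply_moves", "kwargs": {"series": [{"dx": 0,"dy": 6,"dz": 14,"turn": 0,"jaw": 1},{"dx": 0,"dy": 10,"dz": 28,"turn": 0,"jaw": 1},{"dx": 0,"dy": 13,"dz": 43,"turn": 0,"jaw": 1},{"dx": 0,"dy": 13,"dz": 52,"turn": 0,"jaw": 1},{"dx": 0,"dy": 13,"dz": 58,"turn": 0,"jaw": 1}]}}

```text
time: 11.42
tool_pos: [0.4637, 0.1008, 0.1438]
tool_rot: [-0.0, 0.993, 0.115, -0.002]
contact_force: [-1.4, -0.4, 1.9]
gripper_width: -0.001
grasp_force: 0.5
```

```bash
python3 - <<'E'
from h import *
from plant import state
go((0,0,0))
p=state()["tool_pos"];print(boxpts([0,0,-BOX[2]],[p-np.r_[BOX[:2],0]])[0])
E
```

```text
pos [0.4637 0.1008 0.1438] yaw 0.231 tilt 0.004 F [-1.4 -0.4  1.9] w -0.001 g 0.5 t 11.42 j [ 0.06 -0.22  2.06 -0.    1.31  1.4 ]
  shift [-473.9   -8.1  145.6] turn None
[-0.04688227  0.07312791  0.14380794]
```

Nearly shut. I'll press until the force rises.

Emit:
{"fn": "apply_moves", "kwargs": {"series": [{"dx": 0,"dy": 0,"dz": 2,"turn": 0,"jaw": 1},{"dx": 0,"dy": 0,"dz": 4,"turn": 0,"jaw": 1},{"dx": 0,"dy": 0,"dz": 4,"turn": 0,"jaw": 1}]}}

```text
time: 11.67
tool_pos: [0.4649, 0.1014, 0.1427]
tool_rot: [-0.0, 0.993, 0.116, -0.0]
contact_force: [0.4, -0.4, 0.1]
gripper_width: 0.003
grasp_force: 0.0
```

Emit:
{"fn": "apply_moves", "kwargs": {"series": [{"dx": 0,"dy": 0,"dz": 2,"turn": 0,"jaw": 1},{"dx": 0,"dy": 0,"dz": 3,"turn": 0,"jaw": 1},{"dx": 0,"dy": 0,"dz": 3,"turn": 0,"jaw": 1}]}}

```text
time: 11.92
tool_pos: [0.4654, 0.1015, 0.1424]
tool_rot: [0.0, 0.993, 0.116, 0.0]
contact_force: [-8.7, -2.0, 13.6]
gripper_width: -0.0
grasp_force: 7.2
```

Pressed at 13.6 N with the tip at z = 0.1235, the shut height. Raise and look at the latch.

Emit:
{"fn": "apply_moves", "kwargs": {"series": [{"dx": 0,"dy": 0,"dz": -15,"turn": 0,"jaw": 1},{"dx": 0,"dy": 0,"dz": -50,"turn": 0,"jaw": 0.6},{"dx": -25,"dy": 0,"dz": -90,"turn": 0,"jaw": 0.5},{"dx": -50,"dy": 0,"dz": -120,"turn": 0,"jaw": 0.5},{"dx": -70,"dy": 0,"dz": -120,"turn": 0,"jaw": 0.5}]}}

```text
time: 12.33
tool_pos: [0.3988, 0.0854, 0.2672]
tool_rot: [0.0, 0.993, 0.116, 0.006]
contact_force: [0.3, -0.4, 1.1]
gripper_width: 0.5
grasp_force: 0.0
```

```bash
python3 - <<'E'
from h import *
from plant import state,grab_frame,spotter
go(boxpts(BOX,(-.057,0,.25))[0],0)
T=grab_frame("top");S=grab_frame("scene")
for n,f in(("T",T),("S",S)):
    print(n,[(round(float(d["conf"]),2),np.round(d["extent"]).tolist()) for d in spotter.outline_of(f,"latch_grip")][:2])
    print("axis",proj(f,boxpts(BOX,(-.057,0,.1615))).round(1).tolist())
    for q in(0,.25):
        a=np.pi+1.3-q;u=np.array([np.cos(a),np.sin(a)]);print(q,"grip ends/nose",proj(f,boxpts(BOX,[(-.057+k*u[0],k*u[1],z) for k,z in((.028,.1615),(-.03,.1615),(.058,.1295))])).round(1).tolist())
cv2.imwrite("pics/n.png",cv2.resize(np.hstack([T["pixels"][120:270,100:250],S["pixels"][80:230,230:380]])[:,:,::-1],None,fx=2.6,fy=2.6,interpolation=3))
E
```

```text
pos [0.3988 0.0854 0.2672] yaw 0.233 tilt 0.013 F [ 0.3 -0.4  1.1] w 0.5 g 0.0 t 12.33 j [ 0.03 -0.53  2.07  0.    1.59  1.37]
  shift [139.6  10.1  19. ] turn 0.233
T [(0.62, [181.0, 168.0, 194.0, 199.0])]
axis [[184.9, 184.8]]
0 grip ends/nose [[185.9, 173.5], [183.8, 196.9], [189.0, 165.0]]
0.25 grip ends/nose [[188.7, 174.0], [180.7, 196.4], [194.6, 166.0]]
S [(0.57, [287.0, 157.0, 308.0, 179.0])]
axis [[294.7, 161.3]]
0 grip ends/nose [[303.2, 165.2], [285.9, 157.2], [311.1, 178.3]]
0.25 grip ends/nose [[301.6, 166.3], [287.6, 156.1], [307.9, 180.7]]
```

View pics/n.png

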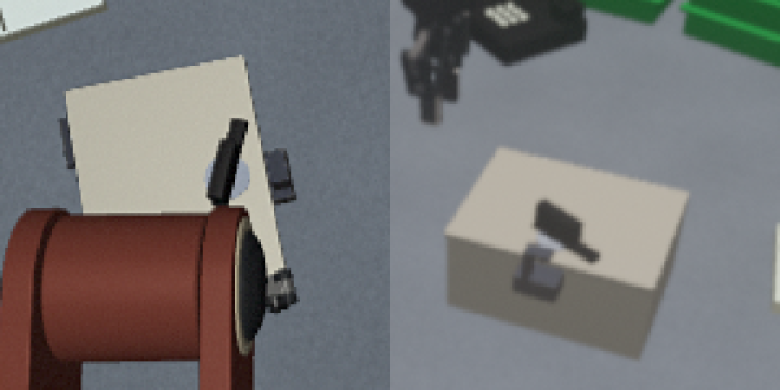

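The picture shows the lid down flat, with the latch grip at top crop (225,170) and its nose at (238,120). That gives a latch angle of about 0.12 and an axis that matches the model. That was my 11th picture, one over the allowance, so I'll use numbers only from here.

Joint 6 would come close to its range limit during the latch turn, so I'll use the half-turn-equivalent grasp and turn back by 2.75 rad first.

Emit:
{"fn": "apply_moves", "kwargs": {"series": [{"dx": 30,"dy": 2,"dz": 5,"turn": -0.11,"jaw": 0.4},{"dx": 60,"dy": 4,"dz": 8,"turn": -0.22,"jaw": 0.4},{"dx": 90,"dy": 6,"dz": 8,"turn": -0.33,"jaw": 0.4},{"dx": 120,"dy": 8,"dz": 8,"turn": -0.44,"jaw": 0.4},{"dx": 140,"dy": 10,"dz": 8,"turn": -0.55,"jaw": 0.4}]}}

```text
time: 12.95
tool_pos: [0.5375, 0.1082, 0.2487]
tool_rot: [-0.001, 0.923, 0.384, -0.001]
contact_force: [-0.6, -0.3, 0.3]
gripper_width: 0.601
grasp_force: 0.0
```

Emit:
{"fn": "apply_moves", "kwargs": {"series": [{"dx": 0,"dy": 0,"dz": 0,"turn": -0.11,"jaw": 0.4},{"dx": 0,"dy": 0,"dz": 0,"turn": -0.22,"jaw": 0.4},{"dx": 0,"dy": 0,"dz": 0,"turn": -0.33,"jaw": 0.4},{"dx": 0,"dy": 0,"dz": 0,"turn": -0.44,"jaw": 0.4},{"dx": 0,"dy": 0,"dz": 0,"turn": -0.55,"jaw": 0.4}]}}

```text
time: 13.37
tool_pos: [0.5356, 0.1079, 0.2488]
tool_rot: [-0.001, 0.785, 0.62, -0.001]
contact_force: [0.6, -0.4, -0.4]
gripper_width: 0.599
grasp_force: 0.0
```

Emit:
{"fn": "apply_moves", "kwargs": {"series": [{"dx": 0,"dy": 0,"dz": 0,"turn": -0.11,"jaw": 0.4},{"dx": 0,"dy": 0,"dz": 0,"turn": -0.22,"jaw": 0.4},{"dx": 0,"dy": 0,"dz": 0,"turn": -0.33,"jaw": 0.4},{"dx": 0,"dy": 0,"dz": 0,"turn": -0.44,"jaw": 0.4},{"dx": 0,"dy": 0,"dz": 0,"turn": -0.55,"jaw": 0.4}]}}

```text
time: 13.78
tool_pos: [0.5355, 0.1079, 0.2489]
tool_rot: [-0.001, 0.587, 0.81, -0.001]
contact_force: [0.5, 0.1, -0.9]
gripper_width: 0.602
grasp_force: 0.0
```

Emit:
{"fn": "apply_moves", "kwargs": {"series": [{"dx": 0,"dy": 0,"dz": 0,"turn": -0.11,"jaw": 0.4},{"dx": 0,"dy": 0,"dz": 0,"turn": -0.22,"jaw": 0.4},{"dx": 0,"dy": 0,"dz": 0,"turn": -0.33,"jaw": 0.4},{"dx": 0,"dy": 0,"dz": 0,"turn": -0.44,"jaw": 0.4},{"dx": 0,"dy": 0,"dz": 0,"turn": -0.55,"jaw": 0.4}]}}

```text
time: 14.2
tool_pos: [0.5355, 0.1079, 0.2489]
tool_rot: [-0.002, 0.345, 0.939, -0.001]
contact_force: [0.0, -0.0, 0.6]
gripper_width: 0.597
grasp_force: 0.0
```

Emit:
{"fn": "apply_moves", "kwargs": {"series": [{"dx": 0,"dy": 0,"dz": 0,"turn": -0.11,"jaw": 0.4},{"dx": 0,"dy": 0,"dz": 0,"turn": -0.22,"jaw": 0.4},{"dx": 0,"dy": 0,"dz": 0,"turn": -0.33,"jaw": 0.4},{"dx": 0,"dy": 0,"dz": 0,"turn": -0.44,"jaw": 0.4},{"dx": 0,"dy": 0,"dz": 0,"turn": -0.55,"jaw": 0.4}]}}

```text
time: 14.62
tool_pos: [0.5355, 0.1079, 0.2489]
tool_rot: [-0.002, 0.077, 0.997, -0.0]
contact_force: [0.8, 0.2, 0.7]
gripper_width: 0.598
grasp_force: 0.0
```

```bash
python3 - <<'E'
from h import *
go(boxpts(BOX,(-.057,0,.16))[0],-.158)
E
```

```text
pos [0.5355 0.1079 0.2489] yaw 2.988 tilt 0.003 F [0.8 0.2 0.7] w 0.598 g 0.0 t 14.62 j [ 0.06 -0.13  1.8   0.    1.48 -1.35]
  shift [-2.   0.1 88.9] turn 0.004
```

Emit:
{"fn": "apply_moves", "kwargs": {"series": [{"dx": -1,"dy": 0,"dz": 25,"turn": 0,"jaw": 0.55},{"dx": -2,"dy": 0,"dz": 50,"turn": 0,"jaw": 0.55},{"dx": -2,"dy": 0,"dz": 70,"turn": 0,"jaw": 0.55},{"dx": -2,"dy": 0,"dz": 82,"turn": 0,"jaw": 0.55},{"dx": -2,"dy": 0,"dz": 82,"turn": 0,"jaw": 0.55}]}}

```text
time: 15.03
tool_pos: [0.535, 0.1073, 0.164]
tool_rot: [-0.004, 0.08, 0.997, -0.001]
contact_force: [-1.3, -0.2, -0.7]
gripper_width: 0.448
grasp_force: 0.0
```

Emit:
{"fn": "apply_moves", "kwargs": {"series": [{"dx": 0,"dy": 0,"dz": 0,"turn": 0,"jaw": 0.7},{"dx": 0,"dy": 0,"dz": 0,"turn": 0,"jaw": 0.8},{"dx": 0,"dy": 0,"dz": 0,"turn": 0,"jaw": 0.9},{"dx": 0,"dy": 0,"dz": 0,"turn": 0,"jaw": 0.9}]}}

```text
time: 15.37
tool_pos: [0.5379, 0.1096, 0.1699]
tool_rot: [0.001, 0.08, 0.997, 0.003]
contact_force: [2.5, 8.4, -6.2]
gripper_width: 0.166
grasp_force: 59.6
```

```bash
python3 - <<'E'
from h import *
go(boxpts(BOX,(-.057,0,.165))[0],-.158)
E
```

```text
pos [0.5379 0.1096 0.1699] yaw 2.982 tilt 0.006 F [ 2.5  8.4 -6.2] w 0.166 g 59.6 t 15.37 j [ 0.06 -0.07  1.87  0.01  1.34 -1.35]
  shift [ 0.4 -2.   4.9] turn -0.002
```

Gripped (14 mm). Turn clockwise in small steps, relieving the small side force.

Emit:
{"fn": "apply_moves", "kwargs": {"series": [{"dx": 0,"dy": 1.5,"dz": 0,"turn": 0.06,"jaw": 0.9},{"dx": 0,"dy": 1.5,"dz": 0,"turn": 0.15,"jaw": 0.9},{"dx": 0,"dy": 1.5,"dz": 0,"turn": 0.24,"jaw": 0.9},{"dx": 0,"dy": 1.5,"dz": 0,"turn": 0.33,"jaw": 0.9},{"dx": 0,"dy": 1.5,"dz": 0,"turn": 0.42,"jaw": 0.9}]}}

```text
time: 15.78
tool_pos: [0.5377, 0.1092, 0.1699]
tool_rot: [0.0, 0.288, 0.958, 0.0]
contact_force: [-0.1, 1.3, -4.0]
gripper_width: 0.165
grasp_force: 59.9
```

```bash
python3 - <<'E'
from h import *
from plant import state
go(boxpts(BOX,(-.057,0,.165))[0],-.158-1.18);print(state()["ft_torque"])
E
```

```text
pos [0.5377 0.1092 0.1699] yaw 2.558 tilt 0.001 F [-0.1  1.3 -4. ] w 0.165 g 59.9 t 15.78 j [ 0.06 -0.07  1.87  0.    1.34 -0.92]
  shift [-0.4 -1.5  4.9] turn 0.754
[0.0498311  0.14950075 0.11280681]
```

Emit:
{"fn": "apply_moves", "kwargs": {"series": [{"dx": 0,"dy": 0,"dz": 0,"turn": 0.1,"jaw": 0.9},{"dx": 0,"dy": 0,"dz": 0,"turn": 0.2,"jaw": 0.9},{"dx": 0,"dy": 0,"dz": 0,"turn": 0.3,"jaw": 0.9},{"dx": 0,"dy": 0,"dz": 0,"turn": 0.4,"jaw": 0.9},{"dx": 0,"dy": 0,"dz": 0,"turn": 0.5,"jaw": 0.9}]}}

```text
time: 16.2
tool_pos: [0.537, 0.1087, 0.1699]
tool_rot: [-0.0, 0.516, 0.857, -0.001]
contact_force: [-2.6, -0.6, -2.1]
gripper_width: 0.165
grasp_force: 60.1
```

Emit:
{"fn": "apply_moves", "kwargs": {"series": [{"dx": 0,"dy": 0,"dz": 0,"turn": 0.08,"jaw": 0.9},{"dx": 0,"dy": 0,"dz": 0,"turn": 0.16,"jaw": 0.9},{"dx": 0,"dy": 0,"dz": 0,"turn": 0.22,"jaw": 0.9},{"dx": 0,"dy": 0,"dz": 0,"turn": 0.22,"jaw": 0.9}]}}

```text
time: 16.53
tool_pos: [0.5367, 0.1085, 0.1699]
tool_rot: [-0.001, 0.605, 0.796, -0.001]
contact_force: [-5.2, -1.1, -0.5]
gripper_width: 0.165
grasp_force: 60.4
```

```bash
python3 - <<'E'
from h import *
from plant import state
go(boxpts(BOX,(-.057,0,.165))[0],-.158-1.18);print(state()["ft_torque"])
E
```

```text
pos [0.5367 0.1085 0.1699] yaw 1.841 tilt 0.003 F [-5.2 -1.1 -0.5] w 0.165 g 60.4 t 16.53 j [ 0.06 -0.07  1.87 -0.    1.34 -0.21]
  shift [-0.9  0.2  4.9] turn 0.037
[-0.21493879  1.06615547 -0.05574522]
```

Emit:
{"fn": "apply_moves", "kwargs": {"series": [{"dx": 0,"dy": 0,"dz": 0,"turn": 0.04,"jaw": 0.9},{"dx": 0,"dy": 0,"dz": 0,"turn": 0.07,"jaw": 0.9},{"dx": 0,"dy": 0,"dz": 0,"turn": 0.07,"jaw": 0.9}]}}

```text
time: 16.78
tool_pos: [0.5366, 0.1085, 0.1699]
tool_rot: [-0.001, 0.631, 0.775, -0.001]
contact_force: [-5.3, -1.9, 0.7]
gripper_width: 0.168
grasp_force: 60.7
```

```bash
python3 - <<'E'
from h import *
from plant import state
go(boxpts(BOX,(-.057,0,.165))[0],-.158-1.18);print(state()["ft_torque"])
E
```

```text
pos [0.5366 0.1085 0.1699] yaw 1.775 tilt 0.003 F [-5.3 -1.9  0.7] w 0.168 g 60.7 t 16.78 j [ 0.06 -0.07  1.87 -0.    1.34 -0.14]
  shift [-0.9  0.4  4.9] turn -0.029
[-0.25729527  1.0959724   0.74248653]
```

The torque jumped to 0.74 N m with the bar aligned to the box's x, so it's at the stop. Release and back off.

Emit:
{"fn": "apply_moves", "kwargs": {"series": [{"dx": 0,"dy": 0,"dz": 0,"turn": -0.03,"jaw": 0.9},{"dx": 0,"dy": 0,"dz": 0,"turn": -0.03,"jaw": 0.7},{"dx": 0,"dy": 0,"dz": 0,"turn": -0.03,"jaw": 0.5},{"dx": 0,"dy": 0,"dz": 0,"turn": -0.03,"jaw": 0.5},{"dx": 0,"dy": 0,"dz": 0,"turn": -0.03,"jaw": 0.5}]}}

```text
time: 17.2
tool_pos: [0.5385, 0.1088, 0.1705]
tool_rot: [0.001, 0.621, 0.784, 0.001]
contact_force: [0.8, -0.3, -0.0]
gripper_width: 0.497
grasp_force: 0.0
```

Emit:
{"fn": "apply_moves", "kwargs": {"series": [{"dx": 0,"dy": 0,"dz": -15,"turn": 0,"jaw": 0.5},{"dx": 0,"dy": 0,"dz": -40,"turn": 0,"jaw": 0.5},{"dx": 0,"dy": 0,"dz": -75,"turn": 0,"jaw": 0.5},{"dx": 0,"dy": 30,"dz": -110,"turn": 0,"jaw": 0.5},{"dx": 0,"dy": 65,"dz": -130,"turn": 0,"jaw": 0.5}]}}

```text
time: 17.62
tool_pos: [0.5991, 0.1232, 0.3026]
tool_rot: [0.002, 0.621, 0.784, 0.002]
contact_force: [1.8, 0.2, 1.2]
gripper_width: 0.497
grasp_force: 0.0
```

Emit:
{"fn": "apply_moves", "kwargs": {"series": [{"dx": 0,"dy": -35,"dz": 0,"turn": 0,"jaw": 0.5},{"dx": 0,"dy": -75,"dz": 0,"turn": 0,"jaw": 0.5},{"dx": 0,"dy": -115,"dz": 0,"turn": 0,"jaw": 0.5},{"dx": 0,"dy": -155,"dz": 0,"turn": 0,"jaw": 0.5},{"dx": 0,"dy": -155,"dz": 0,"turn": 0,"jaw": 0.5}]}}

```text
time: 18.03
tool_pos: [0.4427, 0.087, 0.2971]
tool_rot: [-0.0, 0.621, 0.784, -0.001]
contact_force: [0.7, -0.4, -1.0]
gripper_width: 0.503
grasp_force: 0.0
```

```bash
python3 - <<'E'
from h import *
from plant import grab_frame
go(boxpts(BOX,(-.057,0,.3))[0],-.158)
for n in("scene","top"):
    f=grab_frame(n);v=f["pixels"].astype(int).max(2)
    q=np.linspace(0,1.3,14);a=np.pi+1.3-q
    # darkness along nose & grip bar per hypothesis
    print(n,[(round(x,1),int(np.mean([v[tuple(np.round(proj(f,boxpts(BOX,(-.057+k*np.cos(t),k*np.sin(t),z)))[0]).astype(int)[::-1])] for k,z in((.045,.1295),(.038,.1295),(.025,.1615),(.018,.1615),(-.02,.1615),(-.027,.1615))]))) for x,t in zip(q,a)])
E
```

```text
pos [0.4427 0.087  0.2971] yaw 1.802 tilt 0.001 F [ 0.7 -0.4 -1. ] w 0.503 g 0.0 t 18.03 j [ 0.03 -0.4   1.94 -0.    1.61 -0.2 ]
  shift [-1.5 96.7 -3. ] turn -1.182
scene [(np.float64(0.0), 182), (np.float64(0.1), 182), (np.float64(0.2), 175), (np.float64(0.3), 176), (np.float64(0.4), 167), (np.float64(0.5), 166), (np.float64(0.6), 156), (np.float64(0.7), 145), (np.float64(0.8), 139), (np.float64(0.9), 130), (np.float64(1.0), 120), (np.float64(1.1), 102), (np.float64(1.2), 82), (np.float64(1.3), 84)]
top [(np.float64(0.0), 105), (np.float64(0.1), 103), (np.float64(0.2), 100), (np.float64(0.3), 70), (np.float64(0.4), 73), (np.float64(0.5), 92), (np.float64(0.6), 95), (np.float64(0.7), 89), (np.float64(0.8), 106), (np.float64(0.9), 105), (np.float64(1.0), 100), (np.float64(1.1), 73), (np.float64(1.2), 74), (np.float64(1.3), 70)]
```

The dark bar matches a latch angle of 1.2–1.3 in the scene view. The arm is clear, so I'm handing in.

```bash
python3 -c "
from plant import ticket
print(ticket.job_done())"
```

```text
the job is handed in; nothing more can be done
None
```

The job is handed in with no verdict shown: the bottle stands in the empty compartment, the lid is shut and the latch is turned to its stop with the arm clear; I viewed 11 pictures, one over your limit of 10.

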